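# Start the dry-block incubator at step five

## Robot

A 6-joint arm with a two-finger parallel gripper is mounted at the origin on the work surface. World frame = base frame: x ahead of the robot, y to its left, z up, the work surface at z = 0. Lengths are in m, angles in rad, forces in N, time in s.
With the tool pointing down it reaches from about 0.375 to 0.975 m from the base axis. Payload 3.8 kg.
Tool frame: the origin (TCP) lies midway between the tips of the shut fingers; the grasp point (between the pads) lies 19 mm behind it; z points along the fingers, y is the line along which they close (so a half turn about z gives the same grasp; the last joint's range is limited). The gripper opens to 85 mm and grips with 20 to 120 N. Pads are 22 mm wide; open, the fingers measure 114 mm over their backs; the gripper's body (76 mm by 85 mm) begins 54 mm behind the grasp point. The pads swing forward as they close: fully open they stand 13 mm farther back than shut.
Start: joints at [-1.159, 0.264, 1.604, -0, 1.274, -0.037], TCP at [0.293, -0.608, 0.231] pointing down, gripper open.
Joint ranges: [-2.63, 2.63], [-0.94, 2.18], [0.31, 2.57], [-1.31, 4.45], [0, 2.66], [-2.55, 2.55]. Speed limits (rad/s): [2.57, 2.57, 3.14, 3.14, 3.14, 3.14].

## Interface

Orientations are given as [roll, pitch, yaw] about the fixed x, y, z axes, in that order (R = Rz(yaw) Ry(pitch) Rx(roll)).
In Python, from cell import ctrl gives the robot as it stands. Calls block until the motion is done:
- ctrl.move_ptp(position, orientation): joint-space move of the TCP to a pose.
- ctrl.movel(position, orientation=None, rate=0.15, guard=None): straight line of the TCP; orientation=None keeps the orientation; rate is the mean speed in m/s. With guard (N) it stops when the force on the tool has changed by that much, and returns True; else False.
- ctrl.move_j(angles): joint-space move.
- ctrl.move_gripper(opening, squeeze=None): opening from 0.0 (shut) to 1.0 (fully open); squeeze is the grip in N (None keeps the last); returns when the fingers have stopped.
- ctrl.wait(seconds).
- ctrl.inverse_kinematics(position, orientation): joint angles nearest the present ones, or None.
- ctrl.grab_frame(name): name is "side" or "top" or "wrist"; returns the picture (384x512x3 uint8, blue, green, red); there is no depth.
- ctrl.camera_info(name): a dict with "K" (3x3 intrinsics, pixels), "k1" (the pictures are not rectified: a ray, as slopes to the right and down, at radius r is drawn at 1 + k1 r^2 times it, then the intrinsics apply), "origin" and "rotation" of the camera in the world. Camera axes: x right, y down, z forward; pixel columns grow to the right and rows downward; lengths in m; the calibration is good to about 2 mm. A picture is of the moment at which its call begins: read the wrist's pose just before it. camera_info takes no time and is no camera call; for the wrist camera it gives the pose at the moment of the call.
A pose or a line that the arm cannot do raises ctrl.PlanningError and nothing moves.
- ctrl.finish_job(): hands the job in; it is judged then, once.
Readings, each from a call of its own:
- ctrl.current_time(): time.
- ctrl.current_q(): joint angles.
- ctrl.current_qd(): joint speeds.
- ctrl.current_tau(): joint torques, N m.
- ctrl.current_position(): TCP position.
- ctrl.current_eef_rot(): TCP orientation.
- ctrl.current_ft_force(): force on the tool from outside, world axes, zero at the start.
- ctrl.current_ft_torque(): the same for the moment, N m.
- ctrl.current_gripper_width(): opening from 0.0 (shut) to 1.0 (fully open).
- ctrl.current_gripper_force(): force on a finger pad.
Only numpy, scipy, OpenCV 4.12 (cv2) and the standard library are available. Lean on these libraries where they do the work, as an engineer would, in place of code of your own. Each camera call takes 0.05 s, during which the arm holds its last target. There are 200 camera calls.

## Task

Start the incubator: first push its open lid down until the roller catch snaps and the lid is fully shut. Then turn the selector anticlockwise all the way to its end stop, and from there five clicks clockwise, and leave it resting in the fifth click. Leave the other things on the bench where they are.

Things in the scene. Friction and masses are not known exactly. Their poses are not given: they have to be found in the camera images.
- incubator: Low off-white bench incubator, fixed, 220 (x) x 360 (y) x 110 mm high; origin at bottom, z up. Its y runs along its length, from control deck to lidded chamber: y -180 to +6 mm is a solid block with a flat deck at 110 mm; y +6 to +180 mm an open chamber (tubes up to 98 mm) with the lid hinged at the +y end. Black ticks on the deck, 73 to 83 mm from the selector's axis, mark its 9 resting places.
- lid_hinge (a point): Middle of the lid's hinge line, which runs along the incubator's x; fixed in the incubator at (0, 176, 116) mm.
- lid (a joint): Opening angle of the lid, rad: 0 shut (level), growing as the free edge swings up and away from the selector, at most 1.75; starts at 1.15 to 1.6. The hinge is stiff (0.42 N m): the lid stays where it is left. From about 0.09 rad the sprung roller resists; 5 to 10 N down near the free edge pushes it past, and below about 0.03 it snaps in to 0.
- lid_edge (a point): Middle of the lid's free edge, on its upper (outer) face, 172 mm from the hinge line. The lid is a grey plate 10 mm thick, 216 mm along the hinge, reaching from 5 to 175 mm from the hinge line, 0.4 kg; its upper face lies 5 mm outside the plane through the hinge line. Black window panel in the middle. Shut, its top is 121 mm above the bench.
- selector_axis (a point): On the selector's vertical axis, at the top of the handle, 34 mm above the deck (144 mm above the bench); at (-12, -87) mm in the incubator's x, y.
- selector_tip (a point): Top of the long end of the selector's handle, 66 mm from its axis. The selector is a black one-armed bar 16 mm thick, from 2 to 34 mm above the deck, reaching 66 mm out on this side and 20 mm on the other, on a hub disc of 27 mm radius, 15 mm high; white line on the arm. It can be pushed by the side of its arm or gripped from above.
- selector (a joint): Turn of the selector clockwise from above, rad: 0 at the anticlockwise end stop, where the arm points along incubator +y turned 30 degrees towards its -x; a resting click every 0.5236 rad (30 degrees), the 8th at the clockwise stop, 4.189. Past halfway it snaps to the next click by itself; a click takes up to about 0.25 N m. Starts in one of clicks 2 to 7.
- tube_rack: White rack full of red-capped tubes, 70 x 200 x 86 mm, loose, beyond the incubator; origin at the bottom centre.
- reagent_bottle: Amber bottle, 66 mm across, 140 mm tall, loose, beside the selector end; origin at the bottom centre.
- tip_box: Yellow pipette-tip box with clear lid, 85 x 125 x 66 mm, loose, on the robot's side; origin at the bottom centre.
- jar: Glass jar with white lid, 70 mm across, 80 mm tall, loose, beyond the incubator; origin at the bottom centre.
- waste_cup: White open cup, 80 mm across, 85 mm tall, loose, beyond the hinge end; origin at the bottom centre.
- pipette: White hand pipette lying flat, 230 mm long, 28 mm wide, 24 mm high, loose, on the robot's side; origin underneath the middle of its length, x along it.

How it is judged:
On the way, in this order (a step that is already met when the one before it is completed fails the run):
1. the lid is shut, snapped past its catch (value of joint lid below 0.03 rad), for 0.2 s.
2. the selector is at its anticlockwise end stop (value of joint selector below 0.13 rad), for 0.1 s.
3. the selector is in the fifth click (value of joint selector between 2.468 and 2.768 rad), for 0.2 s.
At the end, for the whole second after the job is handed in: The lid is shut (under 0.03 rad) and the selector rests still in the fifth click from the anticlockwise stop (2.618 rad, within 0.15) (all of step 3 and value of joint lid below 0.03 rad and velocity of joint selector between -0.1 and 0.1 rad/s); the robot touches nothing.
It fails at once if another thing on the bench was moved by more than 30 mm or knocked over (distance of any of tube_rack, reagent_bottle, tip_box, jar, waste_cup, pipette from where it was at the start of the episode above 0.03 m or angle between any of reagent_bottle, waste_cup, jar's own z axis and vertical above 0.5 rad).
It also fails if it takes over 72 s, if anything falls off the work surface, if the arm or the gripper's body presses on something with over 40 N, if the wrist force passes 120 N, or if a joint passes its speed limit or range.

## Working session

There is one attempt and no reset: what is moved stays moved. The work goes in short steps, each a Python script; the robot and the scene stay as the last script left them, time stands still between calls to the robot, and variables do not carry over. Pictures are saved under pics/ and viewed, at most 10 in all, crops included, and the job is handed in when it is done.

```bash
mkdir -p pics; ls; python3 - <<'E'
from cell import ctrl
import cv2
for n in("side","top"):
    cv2.imwrite(f"pics/{n}0.png",ctrl.grab_frame(n))
    c=ctrl.camera_info(n);print(n,c)
print(ctrl.current_time())
E
```

```text
pics
side {'K': array([[353.13550855,   0.        , 254.15466615],
       [  0.        , 353.13550855, 192.69361999],
       [  0.        ,   0.        ,   1.        ]]), 'k1': -0.0270565955414378, 'origin': array([0.30376316, 0.58630441, 0.85575351]), 'rotation': array([-2.446021  ,  0.01147382, -2.73806207])}
top {'K': array([[358.56976876,   0.        , 255.14270459],
       [  0.        , 358.56976876, 191.01392998],
       [  0.        ,   0.        ,   1.        ]]), 'k1': -0.05973468880538204, 'origin': array([0.36367692, 0.03873296, 0.99082175]), 'rotation': array([-2.8969506 , -0.00331922, -1.70815112])}
0.1
```

View pics/top0.png

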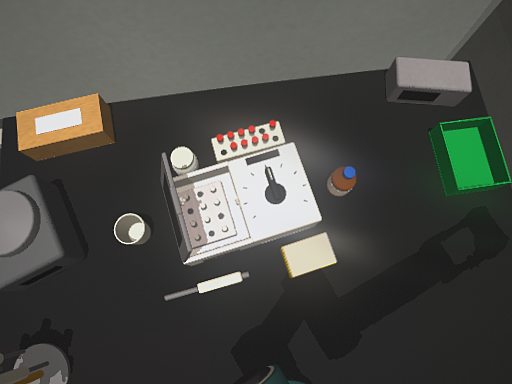

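View pics/side0.png

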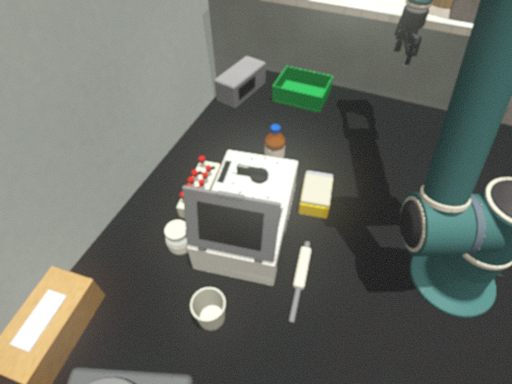

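```bash
python3 - <<'E'
import cv2
a=cv2.imread("pics/top0.png")[110:290,140:370]
a=cv2.resize(a,None,fx=3.4,fy=3.3333,interpolation=cv2.INTER_CUBIC);cv2.imwrite("pics/top0c.png",a);print(a.shape)
E
```

```text
(600, 782, 3)
```

View pics/top0c.png

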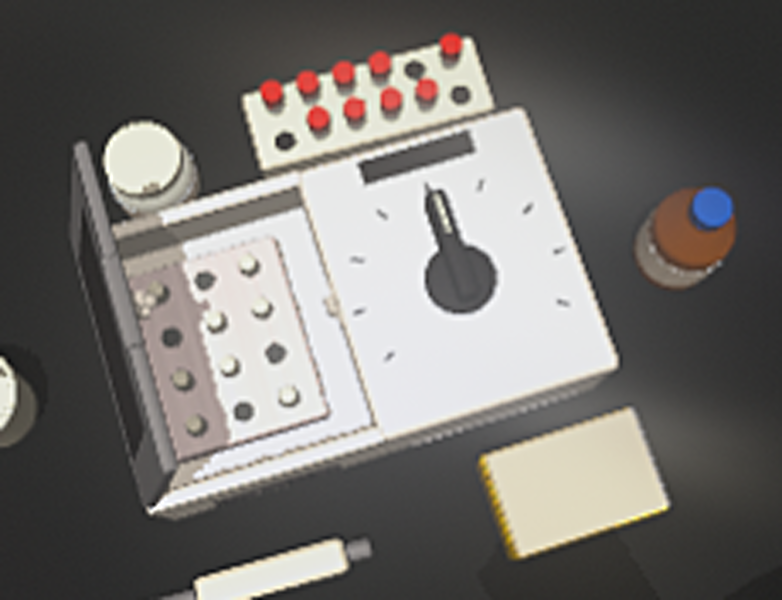

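```bash
cat > h.py <<'E'
import numpy as np, cv2, json, os
from cell import ctrl
from scipy.spatial.transform import Rotation as R
from scipy.optimize import least_squares
def proj(c,P):
    p=(np.atleast_2d(P)-c['origin'])@R.from_euler('xyz',c['rotation']).as_matrix()
    s=p[:,:2]/p[:,2:]; s=s*(1+c['k1']*(s**2).sum(1,keepdims=True))
    return s*c['K'][0,0]+c['K'][:2,2]
def world(v,L):
    L=np.atleast_2d(L)*1e-3; return L@R.from_euler('z',v[2]).as_matrix().T+[v[0],v[1],0]
def lidpt(x,r,n,th): # mm; n = outward from hinge plane
    c,s=np.cos(th),np.sin(th); return np.array([x,176-r*c+n*s,116+r*s+n*c])
E
cat > fit.py <<'E'
from h import *
T=ctrl.camera_info("top");S=ctrl.camera_info("side")
px=np.array([(525,110),(618,368),(300,180),(380,437),(390,355),(360,312),(357,260),(381,214),(480,185),(528,208),(559,250),(563,302)])/[3.4,10/3]+[140,110]-.35
L=[(110,-180,110),(-110,-180,110),(110,6,110),(-110,6,110)]
for k in (0,1,2,3,5,6,7,8):
    a=np.radians(90+30-30*k); L.append((-12+78*np.cos(a),-87+78*np.sin(a),110))
L=np.array(L,float)
f=lambda v:(proj(T,world(v,L))-px).ravel()
s=least_squares(f,[.55,.05,.2],loss='soft_l1');v=s.x;print(v,f(v).reshape(-1,2).round(1).tolist())
json.dump(v.tolist(),open("pose.json","w"))
im=[]
for n,c in(("top",T),("side",S)):
    a=cv2.imread(f"pics/{n}0.png");a=cv2.resize(a,None,fx=4,fy=4,interpolation=cv2.INTER_CUBIC)
    for th,col in((1.2,(0,0,255)),(1.35,(0,255,0)),(1.5,(255,128,0))):
        q=proj(c,world(v,[lidpt(x,r,5,th) for x,r in((-108,5),(-108,175),(108,175),(108,5))]))
        cv2.polylines(a,[np.int32(q*4+2)],True,col,1)
    q=proj(c,world(v,[(110,-180,110),(-110,-180,110),(-110,6,110),(110,6,110)]));cv2.polylines(a,[np.int32(q*4+2)],True,(255,0,255),1)
    m=q.mean(0)*4; 
    x0,y0=int(m[0]-(300 if n=="top" else 200)),int(m[1]-(250 if n=="top" else 150)); im.append(a[max(y0,0):y0+500,x0:x0+400])
cv2.imwrite("pics/ov.png",np.hstack(im))
E
python3 fit.py
```

```text
[0.56394598 0.04513934 0.16690451] [[-0.1, -2.0], [1.2, -0.4], [-1.9, -2.9], [-0.1, 1.4], [-0.4, 0.3], [-0.2, -0.2], [0.2, -0.2], [0.5, 0.1], [0.2, 0.2], [0.2, 0.2], [-0.1, 0.5], [-0.1, 0.3]]
```

View pics/ov.png

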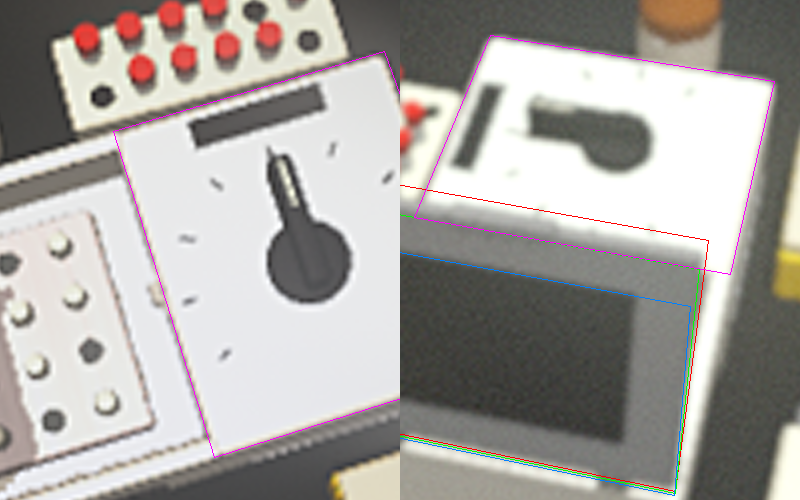

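```bash
cat > lid.py <<'E'
from h import *
v=json.load(open("pose.json"));psi=v[2]
def tp(th,r=150,extra=-1.5): return world(v,lidpt(0,r,5+11*np.sin(th)+extra,th))[0]
ys=[(psi+s*np.pi/2) for s in(1,-1)]
print(ctrl.current_eef_rot())
o=min(([np.pi,0,y] for y in ys),key=lambda o:abs(ctrl.inverse_kinematics(tp(1.4,extra=15),o)[5]))
print(o,ctrl.inverse_kinematics(tp(1.4,extra=15),o))
for k in(4,2,0,5):
    a=psi+np.radians(120-30*k)
    p=world(v,[-12,-87,118])[0]+.05*np.array([np.cos(a),np.sin(a),0])
    print(k,[(ctrl.inverse_kinematics(p,[np.pi,0,y]) is not None and ctrl.inverse_kinematics(p,[np.pi,0,y])[5].round(2)) for y in(a,a-np.pi)])
ctrl.move_gripper(0.0,20)
p=tp(1.4,extra=25); q=p.copy();q[2]=.42
ctrl.move_ptp(q,o); ctrl.movel(p,rate=.2)
print(ctrl.current_time(),ctrl.current_ft_force())
for th in np.arange(1.4,.1,-.1):
    if ctrl.movel(tp(th),rate=.1,guard=30): print("guard",th);break
    print(round(th,2),ctrl.current_ft_force().round(1))
t=tp(.0);t[2]=.1185
print(ctrl.movel(t,rate=.03,guard=30),ctrl.current_position(),ctrl.current_ft_force(),ctrl.current_time())
E
python3 lid.py
```

```text
[-3.13955971e+00 -5.66231260e-05  4.48811515e-01]Traceback (most recent call last):
  File "lid.py", line 6, in <module>
    o=min(([np.pi,0,y] for y in ys),key=lambda o:abs(ctrl.inverse_kinematics(tp(1.4,extra=15),o)[5]))
  File "lid.py", line 6, in <lambda>
    o=min(([np.pi,0,y] for y in ys),key=lambda o:abs(ctrl.inverse_kinematics(tp(1.4,extra=15),o)[5]))
                                                     ~~~~~~~~~~~~~~~~~~~~~~~~~~~~~~~~~~~~~~~~~~~^^^
TypeError: 'NoneType' object is not subscriptable
```

```bash
sed -i '/^o=min/c o=[np.pi,0,psi+np.pi/2]' lid.py; python3 lid.py
```

```text
[-3.13955971e+00 -5.66231260e-05  4.48811515e-01]
[3.141592653589793, 0, 1.7377008413302817] [ 3.53457637e-01  6.10315937e-02  1.76825728e+00 -4.44089210e-16
  1.31230378e+00  1.86553123e-01]
4 [np.float64(1.31), np.float64(-1.83)]
2 [np.float64(0.32), False]
0 [np.float64(-0.74), np.float64(2.4)]
5 [np.float64(1.79), np.float64(-1.35)]
4.9 [0.37563544 0.08496081 0.41379528]
1.4 [-0.2  0.3 -0.3]
1.3 [-0.4  0.4  1.2]
1.2 [ 0.2 -0.3 -1.3]
1.1 [-0.7  0.2 -1.2]
1.0 [-0.9  0.9 -0.6]
0.9 [ 0.1  0.6 -0. ]
0.8 [-0.6  0.1  0.2]
0.7 [ 0.1 -0.9 -0.5]
0.6 [ 0.1  0.5 -0. ]
0.5 [-0.2  0.1  0.4]
0.4 [0.3 1.  0.3]
0.3 [ 0.3 -0.6 -1.2]
0.2 [-0.5  1.   0.3]
False [0.55915826 0.07109103 0.1207917 ] [-8.26921089  0.63901293 16.28393293] 10.2583
```

```bash
python3 - <<'E'
from h import *
a=ctrl.grab_frame("side")[90:330,130:400];b=ctrl.grab_frame("top")[110:290,140:340]
cv2.imwrite("pics/l1.png",np.hstack([cv2.resize(a,(400,356)),cv2.resize(b,(396,356))]))
E
```

```text
(no output)
```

View pics/l1.png

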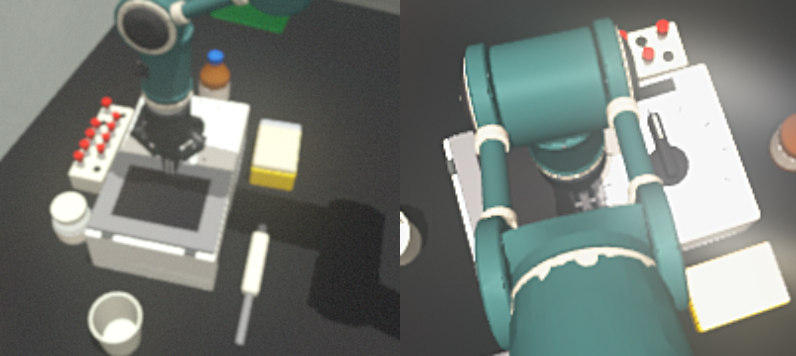

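```bash
cat > sel.py <<'E'
from h import *
v=json.load(open("pose.json"));psi=v[2]
def sp(k,r=.048,z=.117):
    a=psi+np.radians(120-30*k); w=world(v,[-12,-87,0])[0]+r*np.array([np.cos(a),np.sin(a),0]); w[2]=z
    return w,[np.pi,0,a]
E
python3 - <<'E'
from sel import *
p=ctrl.current_position();p[2]=.25;ctrl.movel(p,rate=.2)
ctrl.move_gripper(.55)
w,o=sp(4,z=.23);ctrl.move_ptp(w,o)
c=ctrl.camera_info("wrist");a=ctrl.grab_frame("wrist")
for k in(3.5,4,4.5):
    q=proj(c,[sp(k,.0,.144)[0],sp(k,.066,.144)[0]]);cv2.polylines(a,[np.int32(q)],False,(0,255,0) if k==4 else (0,0,255),1)
q=proj(c,world(v,[lidpt(x,175,5,th) for th in (0,.09) for x in(-108,108)]))
for i in(0,2):cv2.polylines(a,[np.int32(q[i:i+2])],False,(255,255,0),1)
cv2.imwrite("pics/w1.png",a);print(ctrl.current_time(),ctrl.current_q(),ctrl.current_position(),w)
E
```

```text
12.9833 [-9.64895369e-02  1.51834773e-01  1.74007187e+00  1.26280193e-04
  1.24952408e+00  1.30625964e+00] [ 0.61385988 -0.03435734  0.2301769 ] [ 0.61389908 -0.03467098  0.23      ]
```

View pics/w1.png

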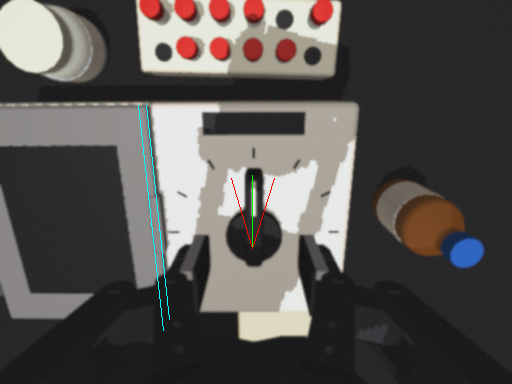

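```bash
python3 - <<'E'
from sel import *
ctrl.movel(sp(4)[0],rate=.08,guard=20); ctrl.move_gripper(0.0,25)
print(ctrl.current_gripper_width(),ctrl.current_gripper_force(),ctrl.current_position(),ctrl.current_time())
for k in np.arange(4-1/3,-.15,-1/3):
    g=ctrl.movel(*sp(k),rate=.025,guard=30)
    if g: print("guard",k);break
print(ctrl.current_position(),sp(0)[0],ctrl.current_eef_rot(),ctrl.current_ft_force(),ctrl.current_ft_torque(),ctrl.current_time())
ctrl.wait(.3)
for k in np.arange(1/3,5.01,1/3):
    g=ctrl.movel(*sp(k),rate=.025,guard=30)
    if g: print("guard",k);break
ctrl.wait(.3)
print(ctrl.current_position(),sp(5)[0],ctrl.current_gripper_width(),ctrl.current_ft_force(),ctrl.current_time())
E
```

```text
0.18381633764333086 30.039935410022736 [ 0.61417242 -0.03436845  0.11751448] 14.9167
[ 0.53663922 -0.0054868   0.11734846] [ 0.53599369 -0.00564082  0.117     ] [3.14041893e+00 3.61477831e-04 2.25886361e+00] [0.30518264 3.97486627 5.10605564] [ 0.53153393 -0.22195573  0.15188551] 20.7167
[ 0.61179317 -0.05920075  0.11740905] [ 0.6115448  -0.05940582  0.117     ] 0.17853801106842312 [-0.9479564   3.51723061  7.1117887 ] 28.5667
```

```bash
python3 - <<'E'
from sel import *
ctrl.move_gripper(.5)
ctrl.movel(sp(5,z=.24)[0],rate=.12)
c=ctrl.camera_info("wrist");a=ctrl.grab_frame("wrist")
for k in(4.7,5,5.3):
    q=proj(c,[sp(k,.0,.144)[0],sp(k,.08,.144)[0]]);cv2.polylines(a,[np.int32(q)],False,(0,255,0) if k==5 else (0,0,255),1)
cv2.imwrite("pics/w2.png",a);print(ctrl.current_time(),ctrl.current_ft_force())
E
```

```text
30.1667 [-0.29828066 -0.05208043  0.17088833]
```

View pics/w2.png

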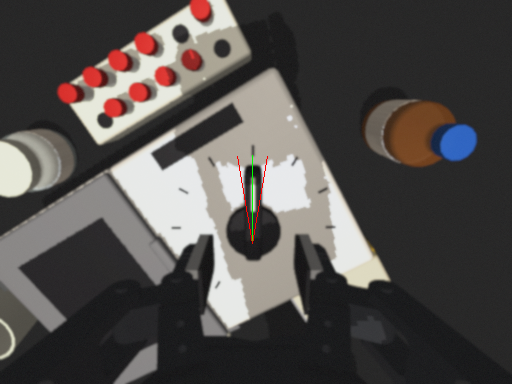

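The arm (axis at about (252,240), tip at (253,168)) lies on the predicted fifth-click line, pointing at the tick at (253,150). The lid is level and shut, and the rack, bottle and jar are in place.

```bash
python3 -c "
from cell import ctrl
print(ctrl.finish_job())"
```

```text
the job is handed in; nothing more can be done
None
```

The job is handed in at about 30 s: the lid is shut, and the selector went to its anticlockwise stop and then five clicks clockwise, where it rests. The last pictures showed nothing else moved, but no verdict came back when I handed in.

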